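# Check two sides of each mortar prism on the face gauge, pack and lock the carrying rack

### The job

One after the other, beginning with the mortar prism at the robot's far left (+y) and going right, stand each full-height prism on the gauge's dark plate, slide a broad side flush against the steel bar so the plunger is pushed in, pause for a reading, back off, turn the prism a quarter turn and read a narrow side the same way. Stand all the checked prisms upright in pockets of the carrying rack (any pocket, one in each, filled as you go or after), then lay the retainer bar loosely in the slots of both end posts, let go of it, and with the hand pusher press each end straight down until it clicks under its catch and lies home on its ledge. Stand the pusher back in its cup and leave everything else on the bench where it is.

Things in the scene. Friction and masses are not known exactly. Their poses are not given: they have to be found in the camera images.
- prism1: First mortar test prism: plain grey block 44 (x) x 56 (y) x 60 mm high, 0.3 kg, standing on end. Origin: centre of its underside, z up. x axis: square to the two broad sides (56 wide, 44 apart); y axis: square to the two narrow sides (44 wide, 56 apart). None if not there. Farthest to the robot's left (+y) of the row of two or three.
- prism2: Middle mortar test prism: plain grey block 44 (x) x 56 (y) x 60 mm high, 0.3 kg, standing on end. Origin: centre of its underside, z up. x axis: square to the two broad sides (56 wide, 44 apart); y axis: square to the two narrow sides (44 wide, 56 apart). None if not there.
- prism3: Last mortar test prism: plain grey block 44 (x) x 56 (y) x 60 mm high, 0.3 kg, standing on end. Origin: centre of its underside, z up. x axis: square to the two broad sides (56 wide, 44 apart); y axis: square to the two narrow sides (44 wide, 56 apart). None if not there. Farthest right of the row.
- gauge: Face gauge, fixed: dark plate 200 (x) x 160 (y) mm, top 30 mm above the bench, with a steel bar across it and behind that a dial lying face up (57 mm across, top 24 mm above the plate). Origin: under the plate's centre at bench height, z up. +x points away from the robot, from the clear 110 mm of the plate towards the bar: slide prisms along +x.
- bar_face (a point): Middle of the bar's front face, which prisms meet, at plate-top height; axes as the gauge's. The bar is 86 mm long (y), 10 thick, 18 high: fingers holding a prism by its upper part pass over it. Prism flush and square, within 10 mm of the bar's middle: its origin 22 mm in front (local x -0.022) for a broad side, 28 mm for a narrow side, standing on the plate.
- plunger (a joint): Dial plunger through a gap in the middle of the bar, 12 mm above the plate: 0 = out, 5 mm proud of the bar's face; 0.005 m when a prism side is flush with the bar. Light spring, under 3 N. The dial's needle turns with it.
- rack: Carrying rack, fixed: base 290 (x) x 70 (y) mm, row of three pockets along x with floor 10 mm and wall tops 32 mm above the bench, each 62 (x) x 50 mm (y) inside: prisms go in with their y axis along the rack's x, tops then at 70 mm. A slotted plastic post at either end holds the retainer. Origin: under its centre at bench height, z up.
- pocket0 (a point): Centre of the floor of the first pocket (rack x -67 mm, z 10 mm).
- pocket1 (a point): Centre of the floor of the middle pocket.
- pocket2 (a point): Centre of the floor of the third pocket (rack x +67 mm).
- post_near (a point): Middle of the ledge (z 72 mm) in the post at rack x -120 mm. Beside the ledge two cheeks 35 mm apart (y), flared from 98 mm up, 109 mm high; at its outer end a wall of the same height, its inner face at rack x -129.5 mm, with a spring catch: a steel roller 16 mm thick, 5 mm out of the wall, 85.5 mm up. The retainer's end goes between.
- post_far (a point): The same at rack x +120 mm (mirrored).
- retainer: Retainer bar, loose: steel strip 257 (x) x 30 (y) x 6 mm; black handle over its middle, a crossbar 72 (x) x 14 (y) mm, 35 to 49 mm above the strip's underside, on posts at x -/+30 mm. 0.16 kg. Origin: centre of its underside, z up. Fits either way round. Laid in the slots it rests on the catches, underside 92 mm above the bench; pressed home, underside 72, top 78 mm.
- retainer_end_a (a point): Underside of the retainer at its x -115 mm. To snap an end home press on the strip's top at 105 to 110 mm from its middle: 5 to 15 N straight down; it goes down about 20 mm onto the ledge.
- retainer_end_b (a point): Underside of the retainer at its x +115 mm, the other end.
- pusher: Hand pusher, upright in its cup: black rubber foot 24 mm across, 14 high; steel shank 14 mm thick; wooden handle 26 mm across from 45 to 107 mm above the foot's underside; 0.13 kg. Origin: centre of the foot's underside, z up along the handle. The foot fits between the posts' cheeks.
- cup: The pusher's cup, fixed: grey, 40 mm across, 32 mm inside, rim 32 mm and inner floor 4 mm above the bench, on a disc foot 60 mm across. Origin: centre of its underside.
- beaker: Bystander: glass beaker 64 mm across, 85 mm high; leave it. Origin under its centre.
- amber_bottle: Bystander: amber bottle 70 mm across, 150 mm high. Origin under its centre.
- offcut: Bystander: a low mortar offcut, 44 x 56 x 24 mm high, not a test prism. Origin under its centre.
- wash_bottle: Bystander: white bottle 70 mm across, 170 mm high. Origin under its centre.
- porcelain_dish: Bystander: white dish 100 mm across, 35 mm high. Origin under its centre.
- caliper: Bystander: steel calipers lying flat, about 190 mm long. Origin near the middle, under it.
- brush: Bystander: a brush lying at the robot's right. Origin under its middle.
Things that resemble listed ones, but are neither listed nor needed, are in the scene too. What is shaped like the prism2 but yellow is not meant.

How it is judged (in metres and radians):
On the way, in this order (a step that is already met when the one before it is completed fails the run):
1. the first prism stands with a broad side flush against the gauge bar, plunger pressed in (x of prism1 in the frame of bar_face between -0.024 and -0.018 m and y of prism1 in the frame of bar_face between -0.012 and 0.012 m and z of prism1 in the frame of bar_face between -0.006 and 0.006 m and angle between the x axis of prism1 and the x axis of gauge, either way round below 0.05 rad and angle between prism1's own z axis and vertical below 0.06 rad), for 0.2 s.
2. the first prism, turned a quarter turn, stands with a narrow side flush against the bar, plunger pressed in (x of prism1 in the frame of bar_face between -0.03 and -0.024 m and y of prism1 in the frame of bar_face between -0.012 and 0.012 m and z of prism1 in the frame of bar_face between -0.006 and 0.006 m and angle between the y axis of prism1 and the x axis of gauge, either way round below 0.05 rad and angle between prism1's own z axis and vertical below 0.06 rad), for 0.2 s.
3. the second prism stands with a broad side flush against the gauge bar, plunger pressed in (x of prism2 in the frame of bar_face between -0.024 and -0.018 m and y of prism2 in the frame of bar_face between -0.012 and 0.012 m and z of prism2 in the frame of bar_face between -0.006 and 0.006 m and angle between the x axis of prism2 and the x axis of gauge, either way round below 0.05 rad and angle between prism2's own z axis and vertical below 0.06 rad), for 0.2 s.
4. the second prism, turned a quarter turn, stands with a narrow side flush against the bar, plunger pressed in (x of prism2 in the frame of bar_face between -0.03 and -0.024 m and y of prism2 in the frame of bar_face between -0.012 and 0.012 m and z of prism2 in the frame of bar_face between -0.006 and 0.006 m and angle between the y axis of prism2 and the x axis of gauge, either way round below 0.05 rad and angle between prism2's own z axis and vertical below 0.06 rad), for 0.2 s.
5. the third prism stands with a broad side flush against the gauge bar, plunger pressed in (x of prism3 in the frame of bar_face between -0.024 and -0.018 m and y of prism3 in the frame of bar_face between -0.012 and 0.012 m and z of prism3 in the frame of bar_face between -0.006 and 0.006 m and angle between the x axis of prism3 and the x axis of gauge, either way round below 0.05 rad and angle between prism3's own z axis and vertical below 0.06 rad), for 0.2 s.
6. the third prism, turned a quarter turn, stands with a narrow side flush against the bar, plunger pressed in (x of prism3 in the frame of bar_face between -0.03 and -0.024 m and y of prism3 in the frame of bar_face between -0.012 and 0.012 m and z of prism3 in the frame of bar_face between -0.006 and 0.006 m and angle between the y axis of prism3 and the x axis of gauge, either way round below 0.05 rad and angle between prism3's own z axis and vertical below 0.06 rad), for 0.2 s.
7. the retainer bar lies in both post slots over the packed prisms, resting on the catches, let go and not yet pushed home (z of prism1 in the frame of rack between 0.006 and 0.014 m and y of prism1 in the frame of rack between -0.01 and 0.01 m and x of prism1 in the frame of rack between -0.082 and 0.082 m and angle between each of prism1, prism2, prism3, retainer's own z axis and vertical below 0.06 rad and z of prism2 in the frame of rack between 0.006 and 0.014 m and y of prism2 in the frame of rack between -0.01 and 0.01 m and x of prism2 in the frame of rack between -0.082 and 0.082 m and z of prism3 in the frame of rack between 0.006 and 0.014 m and y of prism3 in the frame of rack between -0.01 and 0.01 m and x of prism3 in the frame of rack between -0.082 and 0.082 m and horizontal distance between retainer and rack below 0.006 m and angle between the x axis of retainer and the x axis of rack, either way round below 0.04 rad and z of retainer_end_a in the frame of rack between 0.077 and 0.102 m and z of retainer_end_b in the frame of rack between 0.077 and 0.102 m and contact force between the fingers and retainer below 0.1 N), for 0.2 s.
8. both ends of the retainer are down under the catches, the last of them under the pusher (z of each of retainer_end_a, retainer_end_b in the frame of rack below 0.0745 m and horizontal distance between retainer and rack below 0.006 m and angle between the x axis of retainer and the x axis of rack, either way round below 0.04 rad and contact force between pusher and retainer above 1 N), for 0.05 s.
At the end, for the whole second after the job is handed in: Every prism present stands upright (within 0.06 rad) on the floor of a rack pocket, the retainer lies over them with both ends home on the ledges (within 2.5 mm), the pusher stands upright in its cup (within 12 mm of its axis, on the cup's floor within 5 mm), and all are released and at rest (z of prism1 in the frame of rack between 0.006 and 0.014 m and y of prism1 in the frame of rack between -0.01 and 0.01 m and x of prism1 in the frame of rack between -0.082 and 0.082 m and angle between each of prism1, prism2, prism3's own z axis and vertical below 0.06 rad and z of prism2 in the frame of rack between 0.006 and 0.014 m and y of prism2 in the frame of rack between -0.01 and 0.01 m and x of prism2 in the frame of rack between -0.082 and 0.082 m and z of prism3 in the frame of rack between 0.006 and 0.014 m and y of prism3 in the frame of rack between -0.01 and 0.01 m and x of prism3 in the frame of rack between -0.082 and 0.082 m and linear speed of each of prism1, prism2, prism3, retainer, pusher below 0.02 m/s and z of each of retainer_end_a, retainer_end_b in the frame of rack below 0.0745 m and horizontal distance between retainer and rack below 0.006 m and angle between the x axis of retainer and the x axis of rack, either way round below 0.04 rad and horizontal distance between pusher and cup below 0.012 m and z of pusher in the frame of cup below 0.009 m and angle between pusher's own z axis and vertical below 0.15 rad); the robot touches nothing.
It fails at once if a bystander is moved more than 40 mm (distance of any of beaker, amber_bottle, offcut, wash_bottle, porcelain_dish, caliper, brush from where it was at the start of the episode above 0.04 m).
Of prism1, prism2, prism3 only 2 to 3 are there at a start; the rules pass over those that are not, and their reading is None.
At some moment in a run one of prism1, prism2, prism3, retainer may be knocked a few centimetres aside while the robot is not near it.
It also fails if it takes over 210 s, if anything falls off the work surface, if the arm or the gripper's body presses on something with over 40 N, if the wrist force passes 120 N, or if a joint passes its speed limit or range.

### The arm

A 6-joint arm with a two-finger parallel gripper is mounted at the origin on the work surface. World frame = base frame: x ahead of the robot, y to its left, z up, the work surface at z = 0. Lengths are in m, angles in degrees, forces in N, time in s.
With the tool pointing down it reaches from about 0.35 to 0.875 m from the base axis. Payload 4.2 kg.
Tool frame: the origin (TCP) lies midway between the tips of the shut fingers; the grasp point (between the pads) lies 19 mm behind it; y points along the fingers, z is the direction in which the jaws open and shut, and the axes are right-handed (so a half turn about y gives the same grasp; the last joint's range is limited). The gripper opens to 87 mm and grips with 3 to 60 N. Pads are 19 mm wide; open, the fingers measure 117 mm over their backs; the gripper's body (75 mm by 190 mm) begins 51 mm behind the grasp point.
Start: joints at [89.301, 22.042, 0.453, 0, -68.411, -14.817], TCP at [0.167, 0.602, 0.223] pointing down, gripper open.
Joint ranges: [-179.83, 179.83], [-69.29, 118.12], [-61.27, 80.66], [-181.25, 117.63], [-171.15, -9.14], [-177.46, 177.46]. Speed limits (degrees/s): [159.86, 159.86, 180, 180, 180, 180].

### API

Orientations are given as [roll, pitch, yaw] about the fixed x, y, z axes, in that order (R = Rz(yaw) Ry(pitch) Rx(roll)).
In Python, from workcell import env gives the robot as it stands. The module is installed in compiled form; this text tells all that it offers. Calls block until the motion is done:
- env.goto(position, orientation): joint-space move of the TCP to a pose.
- env.move_straight(position, rotation=None, rate=0.15, force_limit=None): straight line of the TCP; rotation=None keeps the orientation; rate is the mean speed in m/s. With force_limit (N) it stops when the force on the tool has changed by that much, and returns True; else False.
- env.set_joints(angles): joint-space move.
- env.gripper_to(opening, grasp_force=None): opening from 0.0 (shut) to 1.0 (fully open); grasp_force is the grip in N (None keeps the last); returns when the fingers have stopped.
- env.dwell(seconds).
- env.inverse_kinematics(position, orientation): joint angles nearest the present ones, or None.
- env.read_state(): the state.
- env.grab_frame(name): name is "scene" or "top"; returns a dict with "image" (480x640x3 uint8, blue, green, red), "fx", "fy", "cx", "cy" (pixels), "position" and "orientation" of the camera in the world. Camera axes: x right, y up, looking along -z (the intrinsics and any distortion apply to the point x, -y, -z); pixel columns grow to the right and rows downward; lengths in m; the calibration is good to about 2 mm. A picture is of the moment at which its call begins. There is no depth.
A pose or a line that the arm cannot do raises env.Unreachable and nothing moves.
- env.close_job(): hands the job in, once; it reports no verdict.
Trained networks look in a picture, given as the dict that the camera call returned (one of the last four; its "shot" number tells which), for a name from the list of things; names that differ only in an ending like _2 or _b are one class to them, and where a whole thing is asked for, a point or a joint stands for the part that bears it (a point fixed in the world has none). Each returns a list of dicts, best first, with "score" (0 to 1); they miss things now and then, are a little off and sometimes report something else, mostly with a low value. They report only what shows in the picture. A call takes as long as a camera call. They do not tell look-alikes from the thing itself.
- env.search_frame(picture, thing): "xyz" ([x, y, z] in m, in world coordinates, good to about 4 mm: the middle of the surface that is visible of it).
- env.trace(picture, thing): "mask" (480x640 bool, what is visible of it).
The state is a dict: "clock": time; "joint_positions": joint angles; "qvel": joint speeds; "joint_torque": joint torques, N m; "position": TCP position; "tool_rot": TCP orientation; "force": force on the tool from outside, world axes, zero at the start; "wrist_torque": the same for the moment, N m; "opening": opening from 0.0 (shut) to 1.0 (fully open).
Only numpy, scipy, OpenCV 4.12 (cv2) and the standard library are available. Lean on these libraries where they do the work, as an engineer would, in place of code of your own. Each camera call takes 0.05 s, during which the arm holds its last target.

## Working session

There is one attempt and no reset: what is moved stays moved. The work goes in short steps, each a Python script; the robot and the scene stay as the last script left them, time stands still between calls to the robot, and variables do not carry over. Pictures are saved under pics/ and viewed, and the job is handed in when it is done.

```bash
mkdir -p pics; ls; python3 - <<'E'
from workcell import env
import cv2,numpy as np
for n in ["scene","top"]:
    f=env.grab_frame(n); cv2.imwrite(f"pics/{n}0.png",f["image"])
    print(n,{k:v for k,v in f.items() if k!="image"})
print(env.read_state())
E
```

```text
pics
scene {'fx': 455.4753205680174, 'fy': 455.4753205680174, 'cx': 318.803382070742, 'cy': 237.49470802953294, 'position': array([ 1.20597683, -0.31153697,  1.03143116]), 'orientation': array([37.87303954,  0.33802046, 63.14633276]), 'shot': 1}
top {'fx': 446.4982084828019, 'fy': 446.4982084828019, 'cx': 314.8373184824241, 'cy': 239.2693841673566, 'position': array([0.34171209, 0.00379286, 1.23458444]), 'orientation': array([ 11.41428056,   0.5731525 , -91.18603717]), 'shot': 2}
{'clock': 0.1, 'joint_positions': array([ 8.93004864e+01,  2.20856344e+01,  3.89381323e-01, -2.47710408e-02,
       -6.84115504e+01, -1.48170990e+01]), 'qvel': array([-0.08199873, -0.09838592,  0.18654099,  0.10192664, -0.02744557,
        0.02526413]), 'joint_torque': array([-3.00889778e-04, -3.91688919e+01,  1.87937826e+01,  4.23186287e+00,
        1.34990716e-02, -7.56932582e-05]), 'position': array([0.16703533, 0.60171961, 0.22159012]), 'tool_rot': array([-8.98898935e+01,  5.31867122e-03,  1.64474257e+02]), 'force': array([0.02699136, 0.2588571 , 0.32924865]), 'wrist_torque': array([0.01250166, 0.00083943, 0.00594921]), 'opening': 1.0011362272762439}
```

View pics/scene0.png

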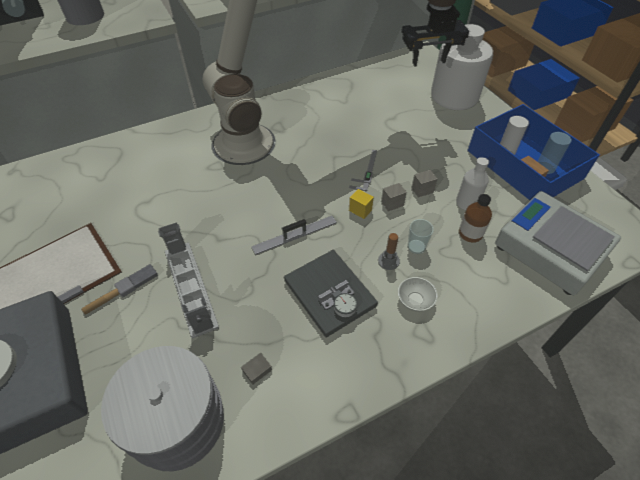

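View pics/top0.png

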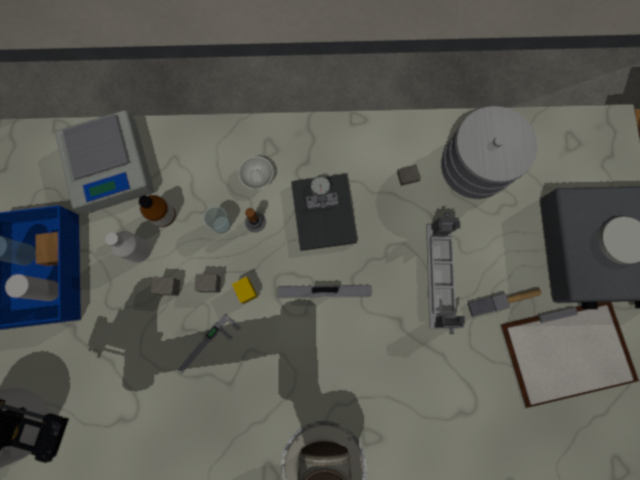

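```bash
cat > h.py <<'E'
from workcell import env
import cv2,numpy as np
from scipy.spatial.transform import Rotation as R
from scipy.optimize import minimize
def cam(f):
    return R.from_euler('xyz',f["orientation"],degrees=True).as_matrix(),np.array(f["position"])
def proj(f,P):
    C,p=cam(f); q=(np.atleast_2d(P)-p)@C
    return np.stack([f["cx"]+f["fx"]*q[:,0]/-q[:,2], f["cy"]-f["fy"]*q[:,1]/-q[:,2]],1)
def unproj(f,uv,z):
    C,p=cam(f); uv=np.atleast_2d(uv).astype(float)
    d=np.stack([(uv[:,0]-f["cx"])/f["fx"],-(uv[:,1]-f["cy"])/f["fy"],-np.ones(len(uv))],1)@C.T
    return p+d*((z-p[2])/d[:,2])[:,None]
def box(x0,x1,y0,y1,z0,z1):
    return np.array([[x,y,z] for x in(x0,x1) for y in(y0,y1) for z in(z0,z1)],float)
def place(P,x,y,yaw,z=0):
    c,s=np.cos(yaw),np.sin(yaw)
    return np.stack([x+c*P[:,0]-s*P[:,1],y+s*P[:,0]+c*P[:,1],z+P[:,2]],1)
def soft(f,parts,x,y,yaw,z=0,S=4,roi=None):
    u0,v0,u1,v1=roi
    m=np.zeros(((v1-v0)*S,(u1-u0)*S),np.uint8)
    for P in parts:
        uv=(proj(f,place(P,x,y,yaw,z))-[u0,v0]+0.5)*S
        h=cv2.convexHull(uv.astype(np.float32))
        cv2.fillConvexPoly(m,np.round(h*16).astype(np.int32),1,shift=4)
    return cv2.resize(m.astype(np.float32),(u1-u0,v1-v0),interpolation=cv2.INTER_AREA)
def fit(fms,parts,x0,z=0):
    rois=[]
    for f,m in fms:
        v,u=np.nonzero(m); rois.append((max(u.min()-12,0),max(v.min()-12,0),min(u.max()+12,640),min(v.max()+12,480)))
    def cost(p):
        c=0
        for (f,m),r in zip(fms,rois):
            s=soft(f,parts,*p[:3],z,roi=r); t=m[r[1]:r[3],r[0]:r[2]]
            c+=np.abs(s-t).sum()/t.sum()
        return c
    best=None
    x0=np.array(x0,float)
    for dy in (0,.25,-.25):
        s0=x0+[0,0,dy]
        sim=np.array([s0,s0+[.01,0,0],s0+[0,.01,0],s0+[0,0,.15]])
        r=minimize(cost,s0,method='Nelder-Mead',options=dict(initial_simplex=sim,xatol=1e-4,fatol=1e-4,maxiter=300))
        if best is None or r.fun<best.fun: best=r
    return best.x,best.fun
def crop(f,u0,v0,u1,v1,S,name,lines=()):
    im=cv2.resize(f["image"][v0:v1,u0:u1],None,fx=S,fy=S,interpolation=cv2.INTER_CUBIC)
    for uv in lines:
        cv2.polylines(im,[np.round((np.array(uv)-[u0,v0]+.5)*S).astype(np.int32)],False,(0,0,255),1)
    cv2.imwrite("pics/"+name,im)
E
python3 - <<'E'
from h import *
import pickle
out={}
fs={n:env.grab_frame(n) for n in("scene","top")}
for n,f in fs.items():
    for t in ["prism1","gauge","rack","retainer","pusher","cup","beaker","amber_bottle","offcut","wash_bottle","porcelain_dish","caliper","brush"]:
        r=env.search_frame(f,t); tr=env.trace(f,t)
        out[n,t]=(r,tr)
        print(n,t,[(np.round(a["xyz"],3).tolist(),round(a["score"],2),np.round(proj(f,a["xyz"])[0]).tolist()) for a in r][:5],len(tr),[int(a["mask"].sum()) for a in tr][:5])
pickle.dump((fs,out),open("d0.pkl","wb"))
print(env.read_state()["clock"])
E
```

```text
scene prism1 [([0.48, 0.407, 0.05], 0.8, [425.0, 182.0]), ([0.487, 0.292, 0.047], 0.66, [394.0, 197.0]), ([0.464, 0.189, 0.052], 0.61, [359.0, 203.0])] 4 [513, 513, 963, 496]
scene gauge [([0.684, -0.024, 0.032], 0.87, [329.0, 294.0])] 1 [4555]
scene rack [([0.473, -0.335, 0.02], 0.72, [187.0, 281.0])] 1 [3057]
scene retainer [([0.453, -0.02, 0.007], 0.89, [293.0, 236.0])] 1 [899]
scene pusher [([0.654, 0.174, 0.084], 0.79, [392.0, 245.0])] 2 [271, 549]
scene cup [([0.66, 0.17, 0.012], 0.66, [388.0, 263.0])] 1 [298]
scene beaker [([0.641, 0.275, 0.059], 0.76, [419.0, 233.0])] 1 [686]
scene amber_bottle [([0.686, 0.419, 0.092], 0.72, [476.0, 218.0])] 3 [1054, 911, 237]
scene offcut [([0.777, -0.264, 0.021], 0.9, [256.0, 369.0])] 3 [559, 951, 4423]
scene wash_bottle [([0.583, 0.487, 0.105], 0.91, [473.0, 183.0]), ([0.477, -0.332, 0.02], 0.21, [188.0, 282.0])] 1 [976]
scene porcelain_dish [([0.78, 0.181, 0.016], 0.75, [417.0, 295.0]), ([0.775, -0.263, 0.023], 0.24, [255.0, 368.0])] 2 [1027, 3067]
scene caliper [([0.341, 0.289, 0.003], 0.72, [366.0, 177.0])] 1 [297]
scene brush [([0.412,
[... 680 characters left out ...]
648, 0.285, 0.047], 0.56, [214.0, 218.0])] 1 [503]
top amber_bottle [([0.657, 0.424, 0.098], 0.8, [158.0, 211.0])] 2 [833, 1063]
top offcut [([0.767, -0.259, 0.026], 0.67, [409.0, 175.0]), ([0.662, -0.014, 0.029], 0.67, [323.0, 212.0]), ([0.443, -0.004, 0.003], 0.53, [322.0, 292.0])] 2 [330, 237]
top wash_bottle [([0.561, 0.494, 0.111], 0.89, [127.0, 246.0])] 2 [970, 500]
top porcelain_dish [([0.448, -0.011, 0.003], 0.68, [324.0, 290.0]), ([0.788, 0.175, 0.02], 0.59, [256.0, 172.0]), ([0.482, -0.332, 0.012], 0.35, [441.0, 275.0])] 3 [898, 1005, 1031]
top caliper [([0.327, 0.297, 0.004], 0.72, [211.0, 337.0])] 2 [600, 556]
top brush [([0.408, -0.474, 0.019], 0.88, [496.0, 300.0])] 1 [883]
2.8
```

```bash
cat > models.py <<'E'
from h import *
PR=[box(-.022,.022,-.028,.028,0,.06)]
a=np.linspace(0,2*np.pi,24,endpoint=False)
def cyl(x,y,r,z0,z1): return np.concatenate([np.stack([x+r*np.cos(a),y+r*np.sin(a),np.full(24,z)],1) for z in(z0,z1)])
GA=[box(-.1,.1,-.08,.08,0,.03)]
RK=[box(-.145,.145,-.035,.035,0,.01),box(-.102,.102,-.029,.029,0,.032),box(-.137,-.11,-.024,.024,0,.109),box(.11,.137,-.024,.024,0,.109)]
RT=[box(-.1285,.1285,-.015,.015,0,.006),box(-.036,.036,-.007,.007,.035,.049)]
E
python3 - <<'E'
from models import *
import pickle
fs,out=pickle.load(open("d0.pkl","rb"))
def near(n,t,xyz):
    f=fs[n]; uv=proj(f,xyz)[0]
    c=[m["mask"] for m in out[n,t][1]]
    return min(c,key=lambda m:np.hypot(*(np.array([np.nonzero(m)[1].mean(),np.nonzero(m)[0].mean()])-uv)))
S,T=fs["scene"],fs["top"]
for nm,xyz in [("L",[.47,.409,.04]),("M",[.475,.293,.04]),("Y",[.45,.195,.04])]:
    ms,mt=near("scene","prism1",xyz),near("top","prism1",xyz)
    for fm in ([(S,ms),(T,mt)],[(S,ms)],[(T,mt)]):
        for y0 in(0,1.0): print(nm,fit(fm,PR,[xyz[0],xyz[1],y0]))
for nm,t,M,x0 in [("gauge","gauge",GA,[.67,-.015,0]),("rack","rack",RK,[.48,-.33,0]),("ret","retainer",RT,[.445,-.01,1.57])]:
    ms,mt=near("scene",t,x0[:2]+[.02]),near("top",t,x0[:2]+[.02])
    for fm in ([(S,ms),(T,mt)],[(S,ms)],[(T,mt)]): print(nm,fit(fm,M,x0))
E
```

```text
L (array([ 0.46618947,  0.41742858, -0.13680663]), np.float64(0.194560778070054))
L (array([0.46398038, 0.41700036, 1.32651446]), np.float64(0.5146558735982278))
L (array([ 0.46660473,  0.41589763, -0.07187757]), np.float64(0.09400201612903226))
L (array([0.46611236, 0.41535165, 1.41189331]), np.float64(0.14994959677419356))
L (array([ 0.46642439,  0.41843456, -0.13060351]), np.float64(0.08758047210300429))
L (array([0.46713938, 0.41707876, 1.2123189 ]), np.float64(0.33784871244635195))
M (array([ 0.47081949,  0.30282346, -0.01833122]), np.float64(0.15001780626780625))
M (array([ 0.47078797,  0.3034145 , -0.03605494]), np.float64(0.15145402234218025))
M (array([ 0.47168287,  0.30178168, -0.06336552]), np.float64(0.07139376218323587))
M (array([ 0.47168148,  0.30166743, -0.00494166]), np.float64(0.07139376218323587))
M (array([ 0.47087039,  0.30417779, -0.018749  ]), np.float64(0.05181623931623932))
M (array([ 0.47090404,  0.30436955, -0.01771138]), np.float64(0.0531517094017094))
Y (array([0.45031813, 0.20254638, 0.34356069]), np.float64(0.5425412796697626))
Y (array([0.4488613 , 0.2
[... 454 characters left out ...]
8081303804387917))
gauge (array([ 0.66407271, -0.01524936,  0.12133921]), np.float64(0.035826015367727775))
gauge (array([ 0.66647744, -0.01330039,  0.11739972]), np.float64(0.03664117352056168))
rack (array([ 0.4809127 , -0.33341383, -0.03920549]), np.float64(0.12042306461620741))
rack (array([ 0.47994344, -0.3344332 , -0.03928026]), np.float64(0.03780258423290808))
rack (array([ 0.48267708, -0.33247616, -0.0376662 ]), np.float64(0.06233465608465608))
ret (array([ 0.44491841, -0.01205254,  1.5696572 ]), np.float64(0.2612446860648245))
ret (array([ 0.44548609, -0.01417392,  1.57338485]), np.float64(0.1778364849833148))
ret (array([ 0.4451384 , -0.00969188,  1.56667073]), np.float64(0.08125))
```

```bash
python3 - <<'E'
from h import *
import pickle
fs,out=pickle.load(open("d0.pkl","rb"))
crop(fs["scene"],340,140,450,230,7,"c1.png"); crop(fs["top"],140,260,270,320,6,"c2.png")
crop(fs["scene"],270,230,440,340,4,"c3.png"); crop(fs["top"],280,165,370,255,6,"c4.png")
crop(fs["scene"],140,210,230,345,4,"c5.png"); crop(fs["top"],415,200,475,335,4,"c6.png")
E
```

```text
(no output)
```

View pics/c1.png

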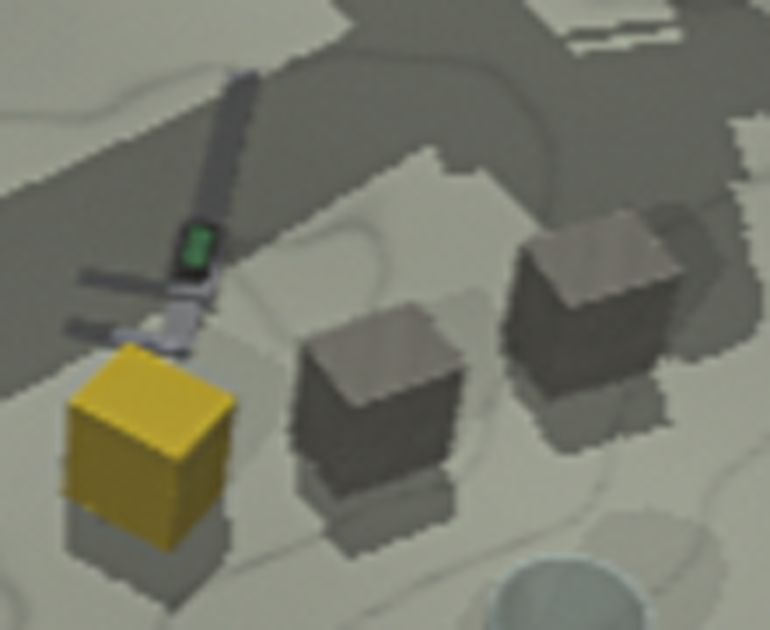

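View pics/c3.png

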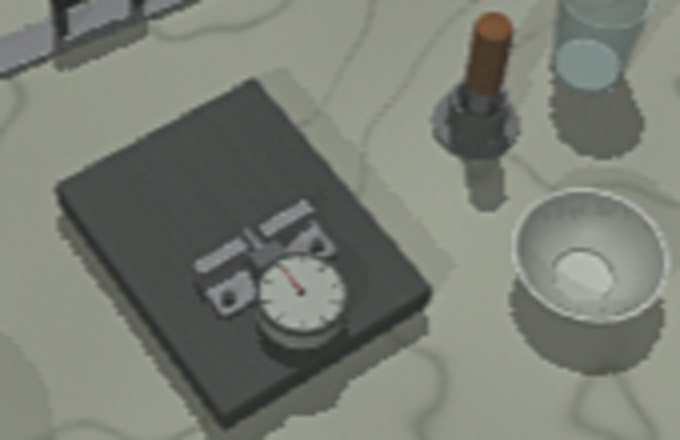

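View pics/c4.png

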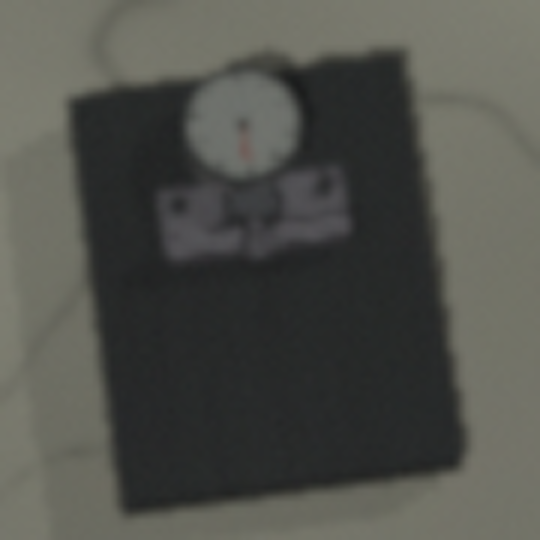

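View pics/c5.png

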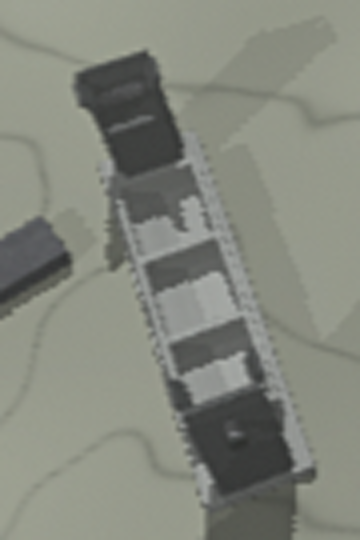

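View pics/c6.png

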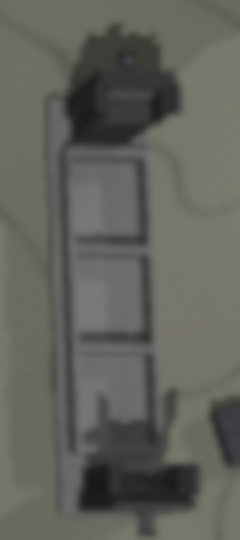

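View gripper.

```bash
python3 - <<'E'
from models import *
import pickle
fs,out=pickle.load(open("d0.pkl","rb"))
S,T=fs["scene"],fs["top"]
def loop(f,pts,p): 
    P=place(np.array(pts+[pts[0]],float),*p); return proj(f,P)
ga=(.6654,-.0142,.1165); rk=(.4811,-.3334,-.0385)
def rect(cx,cy,hx,hy,z): return [[cx-hx,cy-hy,z],[cx+hx,cy-hy,z],[cx+hx,cy+hy,z],[cx-hx,cy+hy,z]]
G=[rect(0,0,.1,.08,.03),rect(.015,0,.005,.043,.048)]
K=[rect(0,0,.145,.035,0.0)]+[rect(x,0,.031,.025,.032) for x in(-.067,0,.067)]+[rect(x,0,.031,.025,.010) for x in(-.067,0,.067)]
ims=[]
for f,r in((S,(270,240,390,340)),(T,(270,160,370,260))): 
    crop(f,*r,5,"t.png",[loop(f,g,ga) for g in G]); ims.append(cv2.imread("pics/t.png"))
h=max(i.shape[0] for i in ims); w=[cv2.copyMakeBorder(i,0,h-i.shape[0],0,0,0) for i in ims]; o=cv2.hconcat(w); cv2.imwrite("pics/o1.png",cv2.resize(o,(800,int(800*o.shape[0]/o.shape[1]))))
ims=[]
for f,r in((S,(140,210,230,345)),(T,(415,200,475,335))): 
    crop(f,*r,4,"t.png",[loop(f,g,rk) for g in K]); ims.append(cv2.imread("pics/t.png"))
crop(S,380,0,480,80,5,"t.png");ims.append(cv2.imread("pics/t.png")[:,:400])
h=max(i.shape[0] for i in ims); w=[cv2.copyMakeBorder(i,0,h-i.shape[0],0,0,0) for i in ims]; o=cv2.hconcat(w);print(o.shape); cv2.imwrite("pics/o2.png",cv2.resize(o,(800,int(800*o.shape[0]/o.shape[1]))))
E
```

```text
(540, 1000, 3)
```

View pics/o1.png

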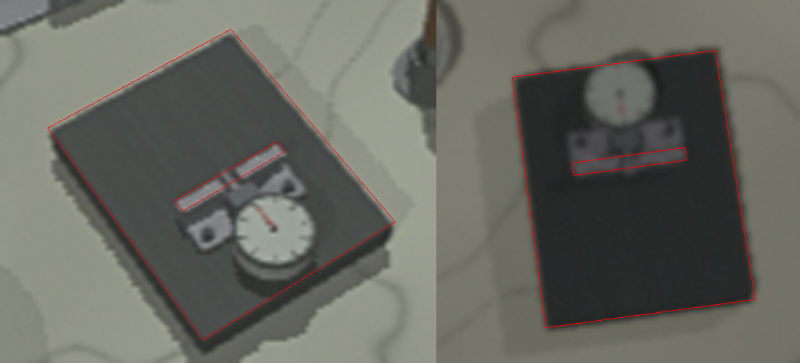

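View pics/o2.png

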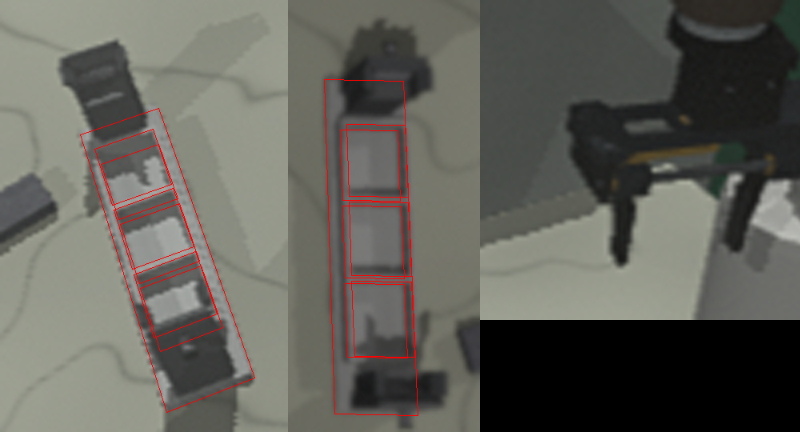

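```bash
cat > rob.py <<'E'
from models import *
ga=np.array([.6654,-.0142,.1165]); rk=np.array([.4811,-.3334,-.0385])
def deg(a): return np.degrees(a)
def st():
    s=env.read_state(); return s
def tcp(): return np.array(env.read_state()["position"])
def go(x,y,z,yaw): env.goto([x,y,z],[-90,0,yaw])
def ln(x,y,z,yaw=None,rate=.15,fl=None):
    return env.move_straight([x,y,z],None if yaw is None else [-90,0,yaw],rate,fl)
def loc(fr,x,y):
    c,s=np.cos(fr[2]),np.sin(fr[2]); return np.array([fr[0]+c*x-s*y,fr[1]+s*x+c*y])
def rep(t=""):
    s=env.read_state(); print(t,"t%.1f"%s["clock"],np.round(s["position"],4),np.round(s["tool_rot"],1),"F",np.round(s["force"],1),"op %.3f"%s["opening"],"j6 %.0f"%s["joint_positions"][5])
E
python3 - <<'E'
from rob import *
def t(n,p,ys):
    for y in ys:
        q=env.inverse_kinematics(p,[-90,0,y]); print(n,y,None if q is None else np.round(q).tolist())
t("L",[.466,.417,.03],[-96,84]); t("M",[.471,.303,.03],[-92,88])
g=deg(ga[2]);t("broad",[*loc(ga,-.012,0),.06],[g-90,g+90]);t("narrow",[*loc(ga,-.02,0),.06],[g,g+180])
r=deg(rk[2]);t("rack",[*loc(rk,.067,0),.04],[r,r+180]);t("rackn",[*loc(rk,-.11,0),.15],[r,r+180])
t("ret",[.445,-.012,.025],[90,-90]);t("push",[.645,.175,.07],[0,90,180,-90])
E
```

```text
L -96 [57.0, 33.0, -12.0, 0.0, -45.0, 117.0]
L 84 [57.0, 33.0, -12.0, 0.0, -45.0, -63.0]
M -92 [49.0, 28.0, -22.0, 0.0, -40.0, 129.0]
M 88 [49.0, 28.0, -22.0, -0.0, -40.0, -51.0]
broad -83.32504168672591 [13.0, 33.0, -6.0, 0.0, -51.0, 174.0]
broad 96.67495831327409 [13.0, 33.0, -6.0, 0.0, -51.0, -6.0]
narrow 6.674958313274091 [13.0, 32.0, -8.0, -0.0, -50.0, -96.0]
narrow 186.6749583132741 [13.0, 32.0, -8.0, 0.0, -50.0, 84.0]
rack -2.2058875112536693 [-17.0, 34.0, -9.0, -0.0, -47.0, -75.0]
rack 177.79411248874632 [-17.0, 34.0, -9.0, 0.0, -47.0, 105.0]
rackn -2.2058875112536693 [-23.0, 14.0, -23.0, -0.0, -53.0, -69.0]
rackn 177.79411248874632 [-23.0, 14.0, -23.0, 0.0, -53.0, 111.0]
ret 90 [19.0, 20.0, -38.0, 0.0, -32.0, -19.0]
ret -90 [19.0, 20.0, -38.0, 0.0, -32.0, 161.0]
push 0 [29.0, 34.0, -4.0, -0.0, -53.0, -119.0]
push 90 [29.0, 34.0, -4.0, 0.0, -53.0, -29.0]
push 180 [29.0, 34.0, -4.0, 0.0, -53.0, 61.0]
push -90 [29.0, 34.0, -4.0, 0.0, -53.0, 151.0]
```

```bash
python3 - <<'E'
from rob import *
yaw=deg(-.11)+90
go(.466,.4165,.20,yaw); rep()
ln(.466,.4165,.031,fl=8,rate=.12); rep("down")
env.gripper_to(0.0,30); rep("closed")
env.dwell(.1)
ln(*(tcp()+[0,0,.17])); rep("up")
for n in("scene","top"):
    f=env.grab_frame(n); cv2.imwrite(f"pics/g1{n}.png",f["image"])
E
```

```text
t4.1 [0.4656 0.4172 0.2001] [-90.   -0.   83.8] F [ 0.   0.6 -0.6] op 1.004 j6 -63
down t5.7 [0.4664 0.417  0.0319] [-90.1  -0.1  83.7] F [-0.4  0.   0.3] op 0.997 j6 -63
closed t6.5 [0.466  0.4165 0.031 ] [-90.    0.   83.7] F [ 0.6 -0.   0.2] op 0.499 j6 -63
up t7.9 [0.4655 0.4159 0.1996] [-89.9   0.1  83.7] F [-0.8 -0.1 -3.6] op 0.499 j6 -63
```

View pics/g1scene.png

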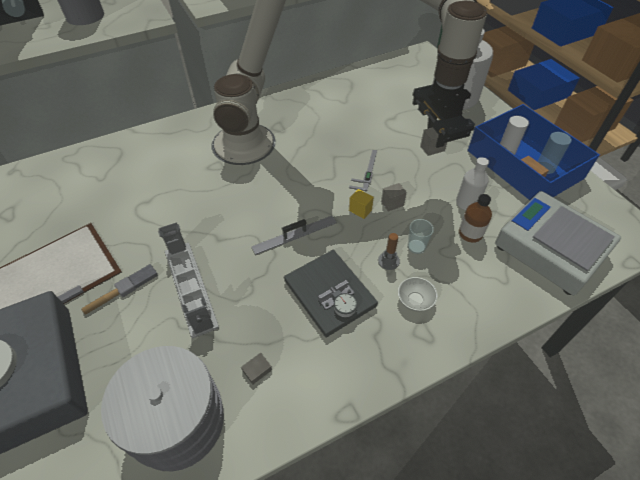

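```bash
cat > meas.py <<'E'
from rob import *
g=deg(ga[2])
def touch(yaw,start,flush,offy=0.,off=None):
    """start/flush = local x of prism centre; tool offset applied by caller in off (gauge frame)"""
    off=np.zeros(2) if off is None else off
    p=loc(ga,start-off[0],offy-off[1])
    go(*p,.20,yaw); ln(*p,.075,rate=.2)
    env.dwell(.15)
    hit=ln(*p,.052,rate=.03,fl=3); rep("plate %s"%hit)
    z=tcp()[2]
    ln(*p,z+.0008,rate=.02); env.dwell(.1)
    a=loc(ga,flush-.006-off[0],offy-off[1]); ln(*a,z+.0008,rate=.06); env.dwell(.15); rep("pre")
    q=loc(ga,flush+.006-off[0],offy-off[1])
    hit=ln(*q,z+.0008,rate=.02,fl=9); rep("bar %s"%hit)
    t=tcp(); d=t[:2]-ga[:2]; c,s=np.cos(ga[2]),np.sin(ga[2])
    print("tcp in gauge frame",np.round([c*d[0]+s*d[1],-s*d[0]+c*d[1]],4))
    env.dwell(.5); rep("held")
    return z
def back(start,offy=0.):
    t=tcp(); p=t[:2]-.03*np.array([np.cos(ga[2]),np.sin(ga[2])])
    ln(*p,t[2],rate=.08); ln(*p,.2,rate=.2)
E
python3 - <<'E'
from meas import *
touch(g+90,-.037,-.012)
for n in("scene","top"):
    f=env.grab_frame(n); cv2.imwrite(f"pics/b1{n}.png",f["image"]); crop(f,*((260,200,420,340) if n=="scene" else (260,140,380,260)),5,f"b1{n}.png")
E
```

```text
plate True t11.1 [ 0.6287 -0.0185  0.0608] [-90.    0.   96.7] F [ 0.1 -0.7  2.5] op 0.503 j6 -6
pre t12.1 [ 0.6472 -0.0164  0.0614] [-89.8  -0.   96.6] F [ 0.3 -0.  -4. ] op 0.503 j6 -6
bar True t12.6 [ 0.655  -0.0155  0.061 ] [-89.3  -0.   96.6] F [-0.2  0.3  4.4] op 0.499 j6 -6
tcp in gauge frame [-0.0105 -0.0001]
held t13.1 [ 0.6549 -0.0155  0.061 ] [-89.4  -0.   96.6] F [ 0.6 -0.1  5.5] op 0.507 j6 -6
```

View pics/b1scene.png

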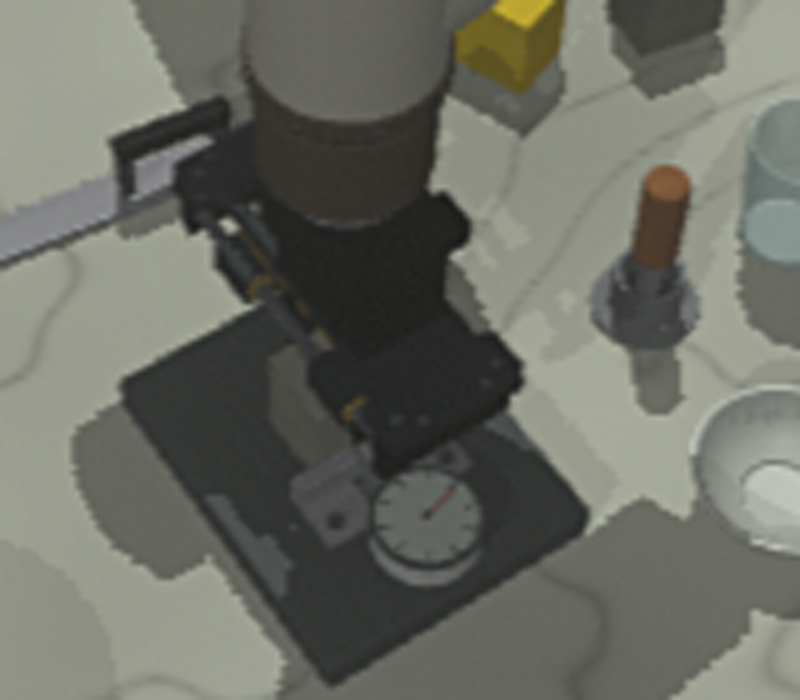

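View pics/b1top.png

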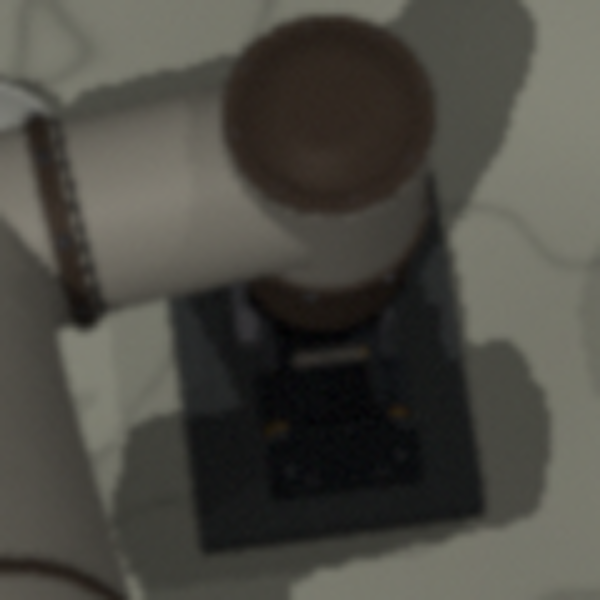

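```bash
python3 - <<'E'
from meas import *
t=tcp(); u=np.array([np.cos(ga[2]),np.sin(ga[2]),0])
tgt=loc(ga,-.0105,-.0001); 
for k in range(1,6):
    p=t+u*.0008*k+[0,0,.0005]; ln(*p,rate=.02); env.dwell(.2); s=st(); F=np.array(s["force"]); d=np.array(s["position"])-t
    print(k,"adv %.4f"%(d@u),"Fx %.1f"%(F@u),np.round(F,1),np.round(s["tool_rot"],1))
    if F@u<-8: break
f=env.grab_frame("scene"); crop(f,300,260,380,330,8,"b2.png")
E
```

```text
1 adv 0.0002 Fx -3.2 [-3.2 -0.1  1.2] [-88.9  -0.1  96.5]
2 adv 0.0002 Fx -5.5 [-5.4 -1.   3.1] [-88.8  -0.1  96.5]
3 adv 0.0003 Fx -5.8 [-5.9  0.3  5.3] [-88.7  -0.1  96.5]
4 adv 0.0004 Fx -7.9 [-8.  -0.   5.8] [-88.7  -0.1  96.5]
5 adv 0.0004 Fx -8.7 [-8.9  1.1  6.8] [-88.6  -0.1  96.5]
```

View pics/b2.png

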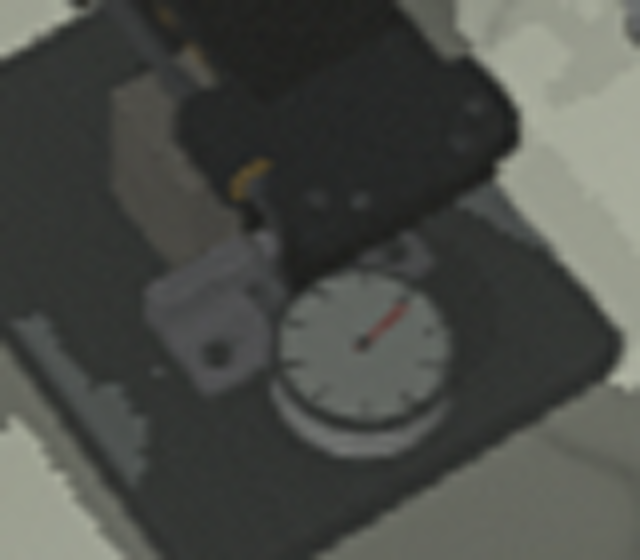

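```bash
cat > meas.py <<'E'
from rob import *
ga[:2]=loc(ga,.0012,0)
g=deg(ga[2]); u=np.array([np.cos(ga[2]),np.sin(ga[2]),0])
def inG(t):
    d=t[:2]-ga[:2]; c,s=np.cos(ga[2]),np.sin(ga[2]); return np.round([c*d[0]+s*d[1],-s*d[0]+c*d[1]],4)
def touch(yaw,start,flush,offy=0.):
    p=loc(ga,start,offy)
    go(*p,.20,yaw); ln(*p,.075,rate=.2)
    env.dwell(.15)
    hit=ln(*p,.052,rate=.03,fl=3); rep("plate %s"%hit)
    z=tcp()[2]+.001
    ln(*p,z,rate=.02)
    ln(*loc(ga,flush-.006,offy),z,rate=.06); env.dwell(.2)
    F0=np.array(st()["force"]); rep("pre")
    for k in range(30):
        x=flush-.006+.0008*(k+1)
        ln(*loc(ga,x,offy),z,rate=.02); env.dwell(.08)
        s=st(); F=np.array(s["force"])-F0
        if F@u<-6: break
    env.dwell(.6); rep("bar"); print("cmd",round(x,4),"tcp",inG(tcp()),"dF %.1f"%(F@u))
def back():
    t=tcp(); p=t-.03*u
    ln(*p[:2],t[2],rate=.08); ln(*p[:2],.2,rate=.2)
E
python3 - <<'E'
from meas import *
back(); rep("back")
touch(g,-.045,-.018)
f=env.grab_frame("scene"); crop(f,280,230,380,330,6,"b3.png")
E
```

```text
back t17.1 [ 0.6247 -0.0189  0.1981] [-88.9  -0.1  96.5] F [-0.1 -0.8 -4.2] op 0.503 j6 -6
plate True t19.9 [ 0.6219 -0.0193  0.0606] [-90.    0.    6.7] F [ 0.1 -0.2  4.1] op 0.504 j6 -96
pre t20.9 [ 0.6425 -0.0169  0.0616] [-90.    0.2   6.6] F [ 1.3  0.  -3.1] op 0.504 j6 -96
bar t24.8 [ 0.6494 -0.0161  0.0615] [-90.    0.4   6.6] F [-4.9 -0.8 -0. ] op 0.501 j6 -96
cmd -0.016 tcp [-0.0173 -0.    ] dF -6.8
```

View pics/b3.png

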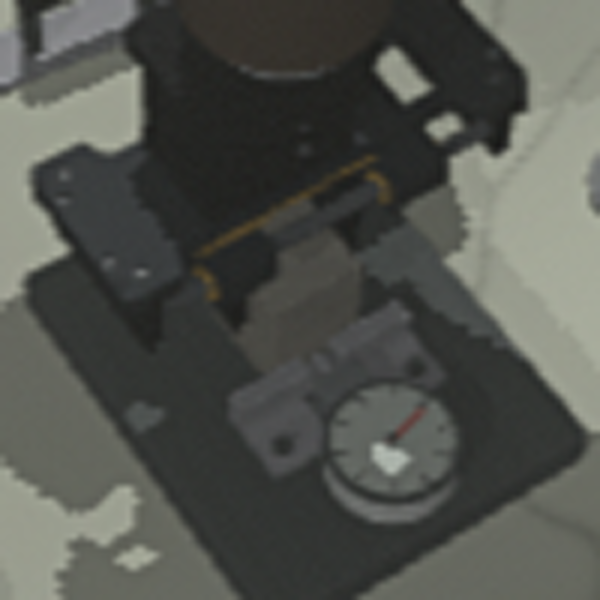

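```bash
cat > rackm.py <<'E'
from rob import *
r=deg(rk[2])
def insert(lx,ly=0.,frm=rk):
    p=loc(frm,lx,ly); go(*p,.20,deg(frm[2])); ln(*p,.075,rate=.2); env.dwell(.15)
    hit=ln(*p,.038,rate=.03,fl=5); rep("ins %s"%hit)
    return tcp()[2]
E
python3 - <<'E'
from meas import *
from rackm import *
back()
z=insert(.067)
if z<.046:
    p0=loc(rk,.067,0)
    ln(*p0,z+.002,rate=.02); env.dwell(.2)
    for ax,name in(((1,0),"x"),((0,1),"y")):
        for sg in(1,-1):
            d=(loc(rk,*(np.array(ax)*1.))-rk[:2])*sg
            F0=np.array(st()["force"])[:2]
            for k in range(1,14):
                q=p0+d*.0005*k; ln(*q,z+.002,rate=.02); env.dwell(.08)
                F=np.array(st()["force"])[:2]-F0
                if F@d<-3: break
            print(name,sg,"n",k,"disp %.4f"%((tcp()[:2]-p0)@d),"F %.1f"%(F@d))
            ln(*p0,z+.002,rate=.05); env.dwell(.1)
f=env.grab_frame("scene"); crop(f,130,200,240,340,4,"r1.png")
E
```

```text
ins True t29.5 [ 0.5478 -0.3359  0.0406] [-90.    0.1  -2.2] F [-0.2  0.3  5.8] op 0.504 j6 -75
x 1 n 9 disp 0.0040 F -4.3
x -1 n 6 disp 0.0020 F -3.4
y 1 n 5 disp 0.0019 F -4.7
y -1 n 9 disp 0.0040 F -3.3
```

View pics/r1.png

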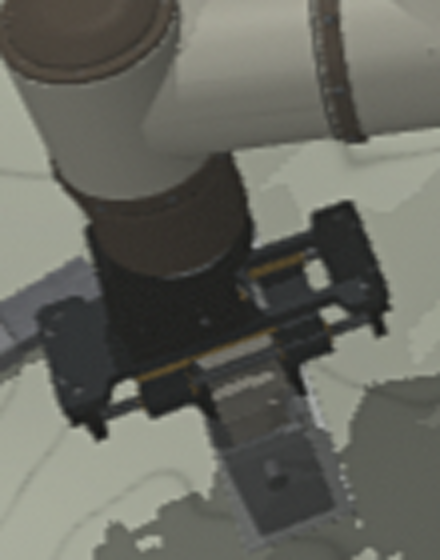

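```bash
sed -i 's/^def deg/rk[:2]+=np.array([.00096,-.00105])\ndef deg/' rob.py
cat > look.py <<'E'
from rob import *
import sys
def masks(t,xyz):
    o=[]
    for n in("scene","top"):
        f=env.grab_frame(n); uv=proj(f,xyz)[0]
        c=[m["mask"] for m in env.trace(f,t)]
        c=[m for m in c if m.any()]
        if not c: print("none",n); continue
        dist=lambda m:np.hypot(*(np.array([np.nonzero(m)[1].mean(),np.nonzero(m)[0].mean()])-uv))
        m=min(c,key=dist); print(n,t,"d %.0f"%dist(m),int(m.sum()))
        if dist(m)<60: o.append((f,m))
        cv2.imwrite(f"pics/{sys.argv[1] if len(sys.argv)>1 else 'x'}{n}.png",f["image"])
    return o
E
cat > rel.py <<'E'
from rackm import *
def release(lx):
    p=loc(rk,lx,0); z=tcp()[2]
    ln(*p,z,rate=.03); ln(*p,.0405,rate=.02,fl=4); env.gripper_to(1.0); env.dwell(.1)
    ln(*p,.2,rate=.2); rep("released")
E
python3 - L2 <<'E'
from rel import *
from look import *
release(.067)
fm=masks("prism1",[.471,.303,.04])
print(fit(fm,PR,[.471,.303,-.03]),[fit([x],PR,[.471,.303,-.03]) for x in fm])
E
```

```text
released t43.7 [ 0.5482 -0.3366  0.1986] [-89.7   0.6  -2.3] F [ 0.6  0.  -0.8] op 1.003 j6 -75
scene prism1 d 3 514
top prism1 d 0 462
(array([ 0.47076731,  0.30341003, -0.0471469 ]), np.float64(0.14882689457105802)) [(array([ 0.471549  ,  0.3015171 , -0.00483781]), np.float64(0.06857976653696499)), (array([ 0.47084994,  0.30411115, -0.05328839]), np.float64(0.060876623376623376))]
```

```bash
ls pics | grep L2
```

```text
L2scene.png
L2top.png
```

View pics/L2scene.png

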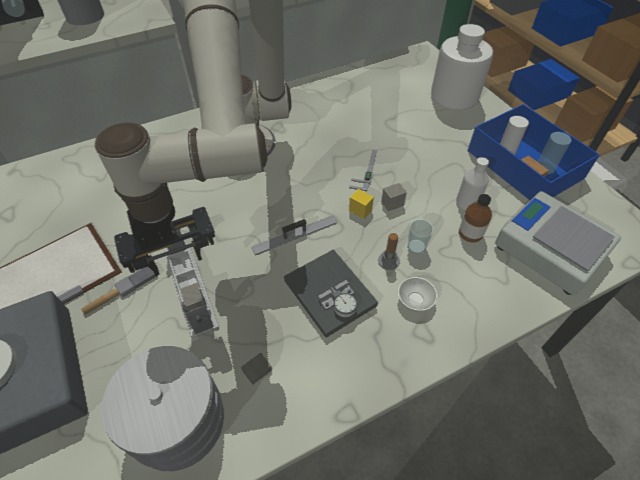

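View pics/L2top.png

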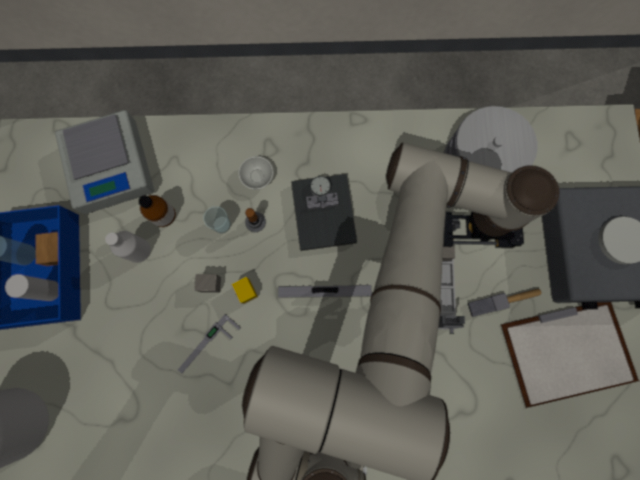

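```bash
python3 - <<'E'
from meas import *
yaw=deg(-.035)+90
go(.471,.303,.20,yaw)
f=env.grab_frame("scene")
r=env.search_frame(f,"prism1"); print([(np.round(a["xyz"],3).tolist(),round(a["score"],2)) for a in r])
ln(.471,.303,.031,fl=8,rate=.12); rep("down")
env.gripper_to(0.0,30); rep("closed")
ln(*(tcp()+[0,0,.17]),rate=.2); rep("up")
if .45<st()["opening"]<.55:
    touch(g+90,-.037,-.012)
    f=env.grab_frame("scene"); crop(f,280,230,380,330,6,"b4.png")
E
```

```text
[([0.483, 0.29, 0.048], 0.9), ([0.554, -0.338, 0.07], 0.68), ([0.46, 0.19, 0.05], 0.61)]
down t47.8 [0.4714 0.3034 0.0317] [-90.1  -0.1  88. ] F [-0.2 -0.2 -0.6] op 0.998 j6 -51
closed t48.6 [0.4713 0.3031 0.0311] [-90.  -0.  88.] F [ 1.2 -0.3  0.7] op 0.501 j6 -51
up t49.6 [0.4702 0.3024 0.1993] [-89.8   0.1  88. ] F [ 0.7 -0.2 -3.2] op 0.507 j6 -51
plate True t52.4 [ 0.6298 -0.0185  0.0609] [-90.    0.   96.7] F [-0.4 -0.5  5.2] op 0.498 j6 -6
pre t53.4 [ 0.6485 -0.0162  0.0619] [-89.8  -0.   96.6] F [ 0.4  0.1 -2.9] op 0.507 j6 -6
bar t57.3 [ 0.6552 -0.0154  0.0618] [-89.6  -0.   96.6] F [-7.1 -0.5 -0.2] op 0.499 j6 -6
cmd -0.01 tcp [-0.0115 -0.    ] dF -6.4
```

View pics/b4.png

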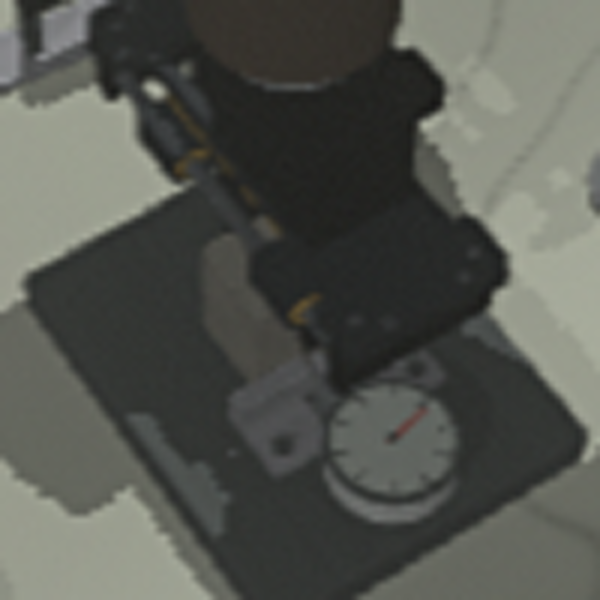

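Flush, needle turned as before. Now the narrow side, then insert in the middle pocket while feeling its walls.

```bash
python3 - N2 <<'E'
from meas import *
from rel import *
back(); touch(g,-.045,-.018)
f=env.grab_frame("scene"); crop(f,280,230,380,330,6,"b5.png")
back()
z=insert(0)
if z<.046:
    p0=loc(rk,0,0)
    ln(*p0,z+.002,rate=.02); env.dwell(.2)
    for ax,name in(((0,1),"y"),):
        for sg in(1,-1):
            d=(loc(rk,*(np.array(ax)*1.))-rk[:2])*sg
            F0=np.array(st()["force"])[:2]
            for k in range(1,14):
                q=p0+d*.0005*k; ln(*q,z+.002,rate=.02); env.dwell(.08)
                F=np.array(st()["force"])[:2]-F0
                if F@d<-3: break
            print(name,sg,"n",k,"disp %.4f"%((tcp()[:2]-p0)@d),"F %.1f"%(F@d))
            ln(*p0,z+.002,rate=.05); env.dwell(.1)
    release(0.)
    from look import *
    fm=masks("retainer",[.445,-.012,.02])
    print(fit(fm,RT,[.445,-.012,1.57]),[fit([x],RT,[.445,-.012,1.57]) for x in fm])
E
```

```text
plate True t61.6 [ 0.6218 -0.0193  0.0607] [-90.    0.    6.7] F [-1.   0.3  4.3] op 0.502 j6 -96
pre t62.6 [ 0.6425 -0.0169  0.0617] [-90.    0.2   6.6] F [-0.3  0.7 -3.6] op 0.501 j6 -96
bar t66.8 [ 0.65   -0.016   0.0617] [-90.    0.4   6.6] F [-6.3 -0.4 -0.3] op 0.501 j6 -96
cmd -0.0152 tcp [-0.0167 -0.    ] dF -6.3
ins True t71.5 [ 0.4818 -0.3344  0.0407] [-90.    0.1  -2.2] F [-0.   1.3  5.8] op 0.503 j6 -73
y 1 n 7 disp 0.0030 F -4.0
y -1 n 8 disp 0.0032 F -4.7
released t80.3 [ 0.4813 -0.334   0.1986] [-89.7   0.6  -2.3] F [-0.6  0.  -0.6] op 0.999 j6 -73
scene retainer d 4 1039
top retainer d 1 1001
(array([ 0.44558828, -0.01316411,  1.56103869]), np.float64(0.15203931054508532)) [(array([ 0.44581535, -0.01348202,  1.5628624 ]), np.float64(0.06394369586140519)), (array([ 0.44548451, -0.01049944,  1.55484913]), np.float64(0.08285464535464536))]
```

View pics/b5.png

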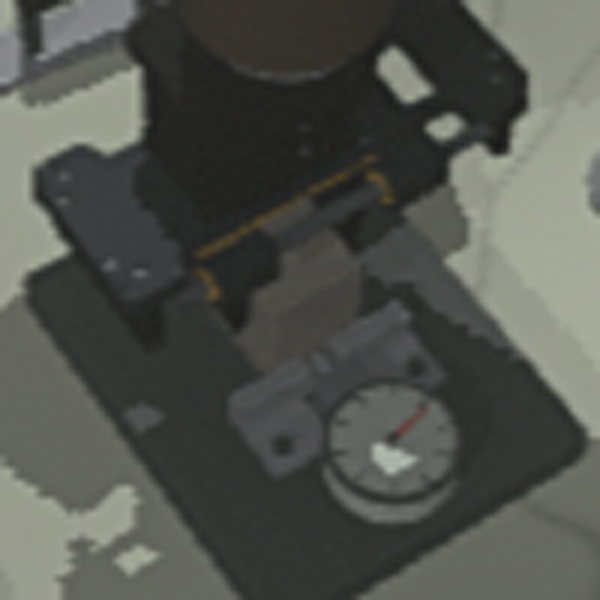

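View pics/N2scene.png

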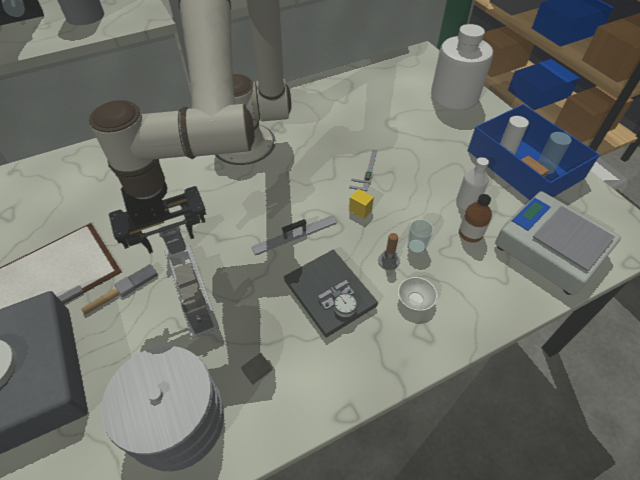

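View pics/N2top.png

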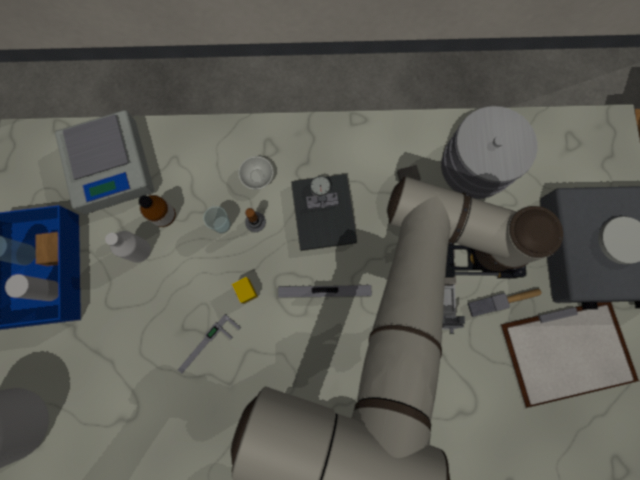

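```bash
python3 - R <<'E'
from rel import *
from look import *
go(.446,-.013,.15,deg(1.558)); 
ln(.446,-.013,.024,fl=6,rate=.1); rep("down")
env.gripper_to(0.0,35); rep("closed")
ln(*(tcp()+[0,0,.20]),rate=.2); rep("up")
p=loc(rk,0,0); go(*p,.22,r); ln(*p,.145,rate=.15); env.dwell(.2); rep("over")
hit=ln(*p,.110,rate=.02,fl=4); rep("lower %s"%hit)
for n,b in(("scene",(130,200,240,340)),("top",(400,190,520,345))):
    f=env.grab_frame(n); crop(f,*b,4,f"ra{n}.png")
E
```

```text
down t83.2 [ 0.4465 -0.0129  0.0245] [-90.1  -0.   89.3] F [0.3 0.7 0.3] op 1.002 j6 -20
closed t84.3 [ 0.446 -0.013  0.024] [-90.   -0.   89.3] F [ 0.1  0.4 -0.5] op 0.156 j6 -20
up t85.5 [ 0.445  -0.0131  0.2227] [-89.8   0.   89.2] F [ 0.8 -1.1 -1.7] op 0.157 j6 -20
over t87.6 [ 0.4828 -0.3346  0.1464] [-90.1  -0.1  -2.2] F [-0.   1.2 -0.3] op 0.153 j6 -73
lower True t88.9 [ 0.4822 -0.3345  0.116 ] [-90.    0.   -2.2] F [0.2 0.3 4.5] op 0.153 j6 -73
```

View pics/rascene.png

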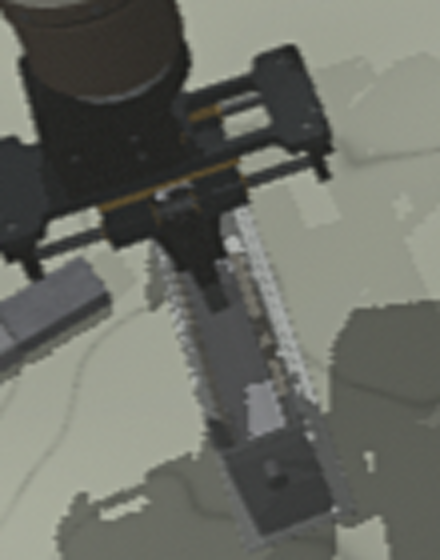

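View pics/ratop.png

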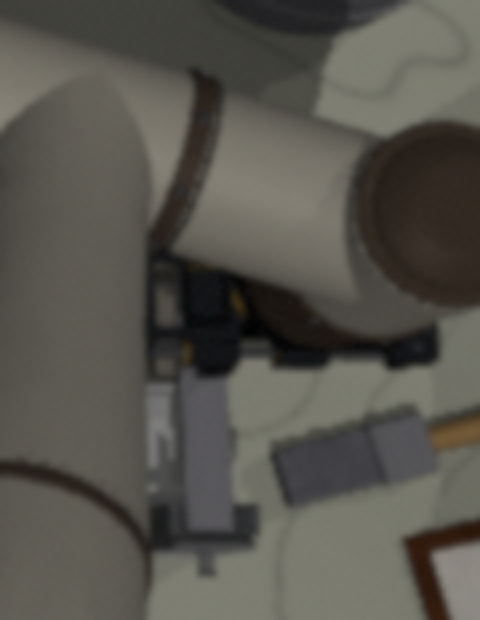

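```bash
python3 - P <<'E'
from rel import *
from look import *
env.gripper_to(1.0); env.dwell(.2); t=tcp(); ln(t[0],t[1],.26,rate=.2); rep("off")
go(.56,.17,.26,-90+90)
env.dwell(.2)
for n,b in(("scene",(130,200,240,340)),("top",(400,190,520,345))):
    f=env.grab_frame(n); cv2.imwrite(f"pics/rb{n}full.png",f["image"]); crop(f,*b,4,f"rb{n}.png")
    for t in("retainer","pusher","cup"):
        print(n,t,[(np.round(a["xyz"],3).tolist(),round(a["score"],2)) for a in env.search_frame(f,t)][:3])
    import pickle; pickle.dump(f,open(f"f_{n}.pkl","wb"))
E
```

```text
off t91.4 [ 0.4804 -0.3335  0.2586] [-89.8   0.3  -2.2] F [-0.1  0.3 -0.4] op 1.003 j6 -73
scene retainer [([0.509, -0.338, 0.098], 0.75)]
scene pusher [([0.65, 0.176, 0.085], 0.47)]
scene cup [([0.66, 0.171, 0.012], 0.67)]
top retainer [([0.478, -0.324, 0.098], 0.73)]
top pusher []
top cup [([0.665, -0.015, 0.028], 0.43)]
```

View pics/rbscene.png

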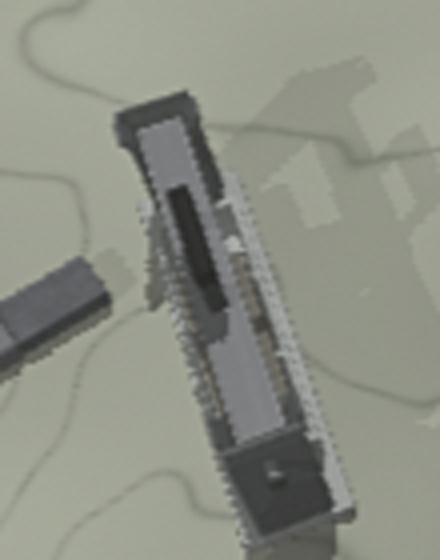

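View pics/rbtop.png

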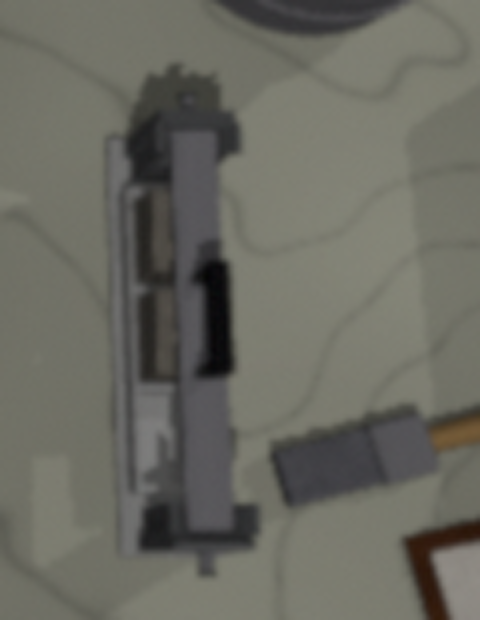

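View pics/rbscenefull.png

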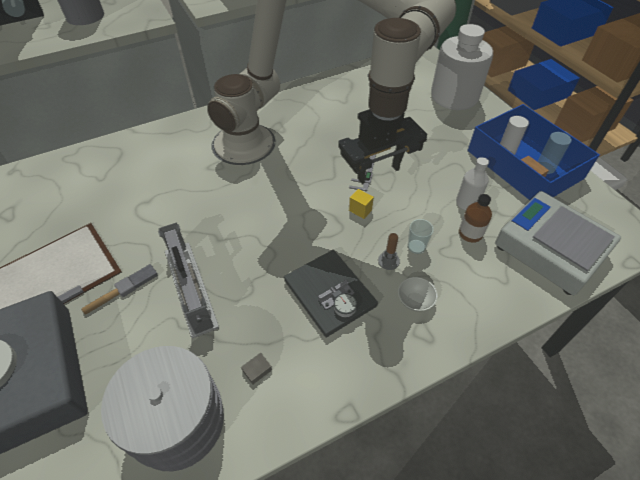

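```bash
python3 - <<'E'
from rob import *
import pickle
fs,out=pickle.load(open("d0.pkl","rb"))
S,T=fs["scene"],fs["top"]
for n in fs:
    for t in("cup","pusher"):
        for m in out[n,t][1]: v,u=np.nonzero(m["mask"]); print(n,t,round(m["score"],2),len(u),u.min(),u.max(),v.min(),v.max())
C=[cyl(0,0,.03,0,.004),cyl(0,0,.02,0,.032)]
H=[cyl(0,0,.013,.049,.111)]; W=[cyl(0,0,.012,.004,.018),cyl(0,0,.007,.018,.049)]
def m(n,t,i=0): return out[n,t][1][i]["mask"]
x0=[.645,.175,0]
for n in fs:
    f=fs[n]
    un=m(n,"cup")|m(n,"pusher")
    if n=="scene" : un=un|m(n,"pusher",1)
    print(n,"union",fit([(f,un)],C+H+W,x0)); print("pusher",fit([(f,m(n,"pusher"))],H,x0))
    best=fit([(f,un)],C+H+W,x0)[0]
    P=[proj(f,place(c,*best)) for c in C+H]
    crop(f,*((360,220,420,280) if n=="scene" else (230,195,280,245)),7,f"pu{n}.png",[np.r_[p[:24],p[:1]] for p in P]+[np.r_[p[24:],p[24:25]] for p in P])
a=cv2.imread("pics/puscene.png");b=cv2.imread("pics/putop.png"); b=cv2.copyMakeBorder(b,0,a.shape[0]-b.shape[0],0,0,0); cv2.imwrite("pics/pu.png",cv2.hconcat([a,b]))
E
```

```text
scene cup 0.86 298 378 399 251 270
scene pusher 0.6 271 386 398 232 258
scene pusher 0.18 549 241 271 354 383
top cup 0.47 216 245 265 212 232
top cup 0.29 3041 426 464 214 330
top pusher 0.62 158 245 259 208 224
scene union (array([0.64600094, 0.1796127 , 0.0192002 ]), np.float64(0.5327625570776255))
pusher (array([ 0.64665847,  0.17898318, -0.00119614]), np.float64(0.21240774907749077))
top union (array([0.6450388 , 0.18033765, 0.01403448]), np.float64(0.10535230352303523))
pusher (array([0.64066581, 0.17720226, 0.09062362]), np.float64(0.1518987341772152))
```

View pics/pu.png

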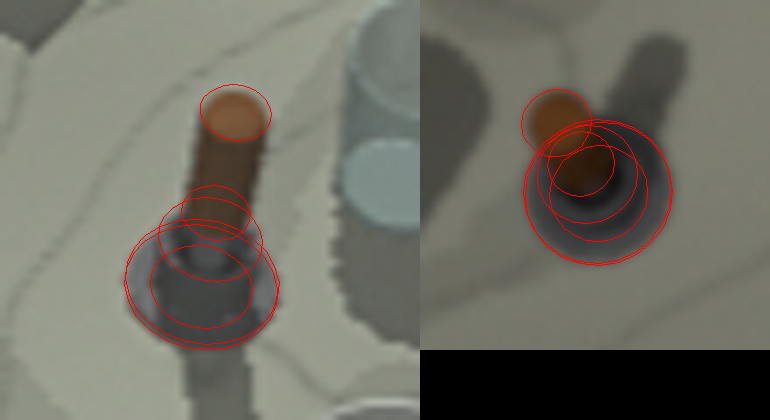

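```bash
python3 - Q <<'E'
from rel import *
from look import *
go(.6465,.1785,.22,90); ln(.6465,.1785,.065,rate=.12,fl=6); rep("down")
env.gripper_to(0.0,60); rep("closed"); z0=tcp()[2]
t=tcp(); ln(t[0],t[1],.26,rate=.15); env.dwell(.1); rep("up")
open("z0.txt","w").write(str(z0))
f=env.grab_frame("scene"); crop(f,330,100,450,280,3.3,"pk.png") if 0 else cv2.imwrite("pics/pk.png",f["image"])
f=env.grab_frame("top"); cv2.imwrite("pics/pkt.png",f["image"])
E
```

```text
down t96.7 [0.6471 0.1788 0.066 ] [-90.1  -0.   90. ] F [0.1 0.6 0.9] op 1.001 j6 -29
closed t97.8 [0.6465 0.1785 0.065 ] [-90.  -0.  90.] F [ 0.5 -0.4  0.5] op 0.286 j6 -29
up t99.3 [0.6462 0.1784 0.2588] [-89.9   0.1  90. ] F [ 0.4 -0.3 -1.6] op 0.288 j6 -29
```

View pics/pk.png

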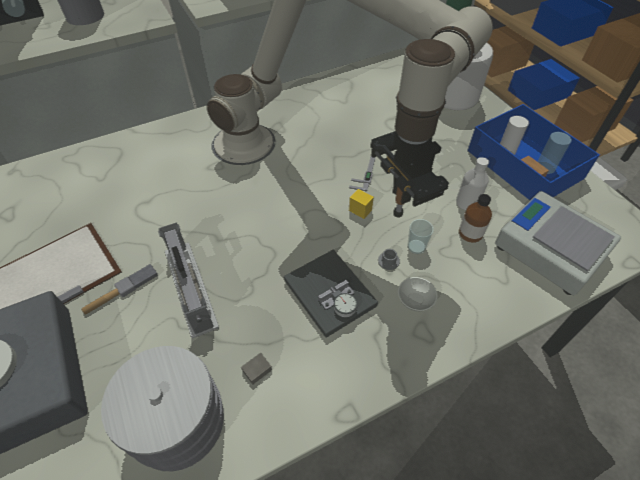

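```bash
python3 - <<'E'
from rob import *
t=tcp()
for n in("scene","top"):
    f=env.grab_frame(n)
    P=[cyl(t[0],t[1],.012,t[2]-.061,t[2]-.047)]
    c=proj(f,t-[0,0,.054])[0].astype(int); print(n,c)
    crop(f,c[0]-35,c[1]-40,c[0]+35,c[1]+30,6,f"ft{n}.png",[np.r_[p[:24],p[:1]] for p in [proj(f,P[0])]]+[np.r_[p[24:],p[24:25]] for p in [proj(f,P[0])]])
a=cv2.imread("pics/ftscene.png");b=cv2.imread("pics/fttop.png");cv2.imwrite("pics/ft.png",cv2.resize(cv2.hconcat([a,b]),(800,400)))
E
```

```text
scene [397 211]
top [243 201]
```

View pics/ft.png

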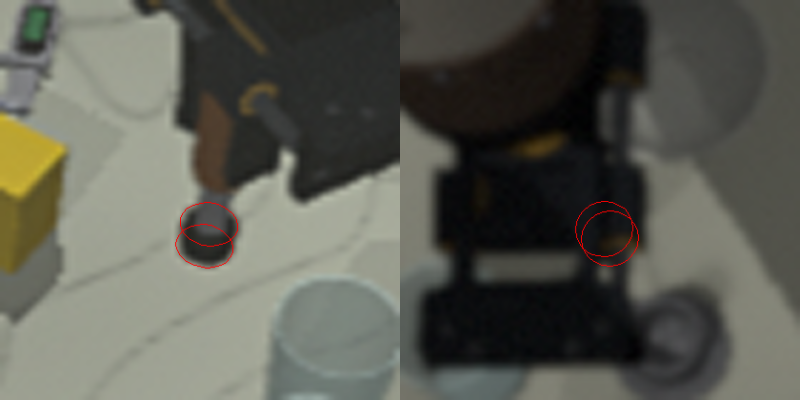

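```bash
python3 - <<'E'
from rel import *
def press(lx):
    p=loc(rk,lx,0); go(*p,.23,r); ln(*p,.168,rate=.12); env.dwell(.15)
    hit=ln(*p,.1385,rate=.03,fl=26); rep("press %s"%hit)
    env.dwell(.3); rep("hold")
press(-.1075)
t=tcp(); ln(t[0],t[1],.21,rate=.12)
press(.1075)
f=env.grab_frame("scene"); crop(f,130,200,240,340,4,"ps.png")
E
```

```text
press False t103.5 [ 0.3742 -0.3302  0.1408] [-90.    0.1  -2.1] F [-3.5  4.5 16.1] op 0.288 j6 -69
hold t103.8 [ 0.3742 -0.3302  0.1408] [-90.    0.1  -2.1] F [-3.6  6.  16.7] op 0.286 j6 -69
press False t107.4 [ 0.5893 -0.3383  0.1389] [-90.    0.   -2.2] F [-2.   2.2  4.9] op 0.286 j6 -76
hold t107.7 [ 0.5893 -0.3384  0.139 ] [-90.    0.   -2.2] F [-2.7  2.9  5.4] op 0.285 j6 -76
```

View pics/ps.png

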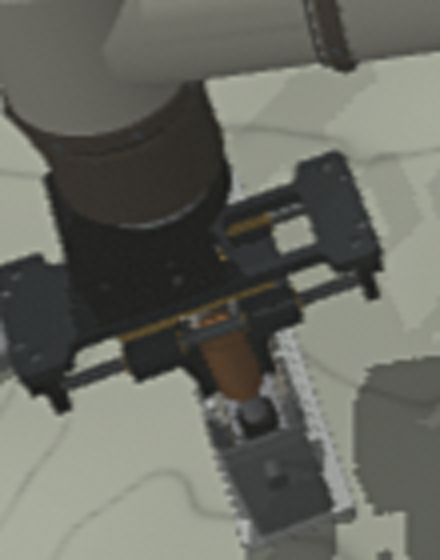

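```bash
python3 - <<'E'
from rel import *
t=tcp(); ln(t[0],t[1],t[2]-.002,rate=.02,fl=20); env.dwell(.3); rep("far more")
ln(t[0],t[1],.21,rate=.12)
p=loc(rk,-.1075,0); go(*p,.21,r); ln(*p,.160,rate=.12); env.dwell(.15); rep("above")
hit=ln(*p,.134,rate=.03,fl=32); rep("press %s"%hit); env.dwell(.4); rep("hold")
t=tcp(); ln(t[0],t[1],.24,rate=.12)
go(.55,.0,.26,45); env.dwell(.2); rep()
for n,b in(("scene",(130,200,240,340)),("top",(400,190,520,345))):
    f=env.grab_frame(n); cv2.imwrite(f"pics/rc{n}full.png",f["image"]); crop(f,*b,4,f"rc{n}.png")
    for z in(0.0,.072,.092): pass
E
```

```text
far more t108.3 [ 0.5893 -0.3384  0.1389] [-90.   -0.   -2.2] F [-3.6  3.8  9.6] op 0.288 j6 -76
above t110.7 [ 0.3756 -0.3307  0.1609] [-90.1  -0.1  -2.2] F [ 0.2 -0.1 -1.6] op 0.290 j6 -69
press True t111.4 [ 0.3745 -0.3303  0.1389] [-90.    0.1  -2.1] F [-1.1  3.   5.7] op 0.290 j6 -69
hold t111.8 [ 0.3745 -0.3303  0.1389] [-90.    0.1  -2.1] F [-0.2  1.1  5.4] op 0.289 j6 -69
 t114.4 [ 0.5498 -0.0011  0.2601] [-90.    0.   44.9] F [-0.6 -0.3 -0.5] op 0.288 j6 -62
```

View pics/rcscene.png

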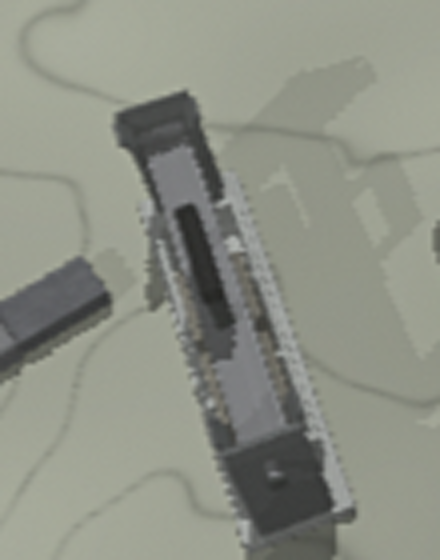

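View pics/rctop.png

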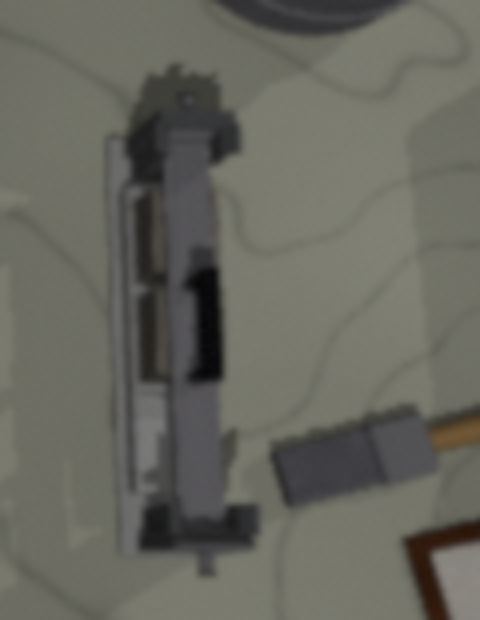

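```bash
python3 - <<'E'
from rob import *
import pickle
ims=[]
for n,b in(("scene",(140,215,220,335)),("top",(415,200,475,335))):
    f=pickle.load(open(f"f_{n}.pkl","rb")); f["image"]=cv2.imread(f"pics/rc{n}full.png")
    # local camera bias correction: rack fit per camera vs truth
    bias={"scene":[.47994,-.33443],"top":[.48268,-.33248]}[n]
    L=np.array([[-.1285,-.015,.078],[.1285,-.015,.078],[.1285,.015,.078],[-.1285,.015,.078],[-.1285,-.015,.078]])
    crop(f,*b,6,"t.png",[proj(f,place(L,*bias,rk[2]))]); ims.append(cv2.imread("pics/t.png"))
h=max(i.shape[0] for i in ims)
o=cv2.hconcat([cv2.copyMakeBorder(i,0,h-i.shape[0],0,0,0) for i in ims]); s=min(800/o.shape[1],600/o.shape[0]); cv2.imwrite("pics/home.png",cv2.resize(o,None,fx=s,fy=s))
E
```

```text
(no output)
```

View pics/home.png

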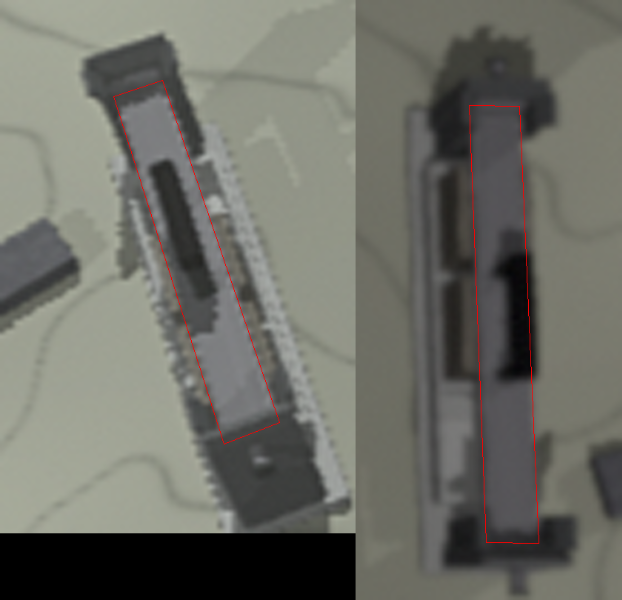

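```bash
python3 - <<'E'
from rob import *
go(.6465,.1785,.26,90); ln(.6465,.1785,.11,rate=.15); env.dwell(.15)
h=ln(.6465,.1785,.058,rate=.03,fl=4); rep("down %s"%h)
E
```

```text
down True t118.0 [0.6464 0.1785 0.0649] [-90.   0.  90.] F [-0.5 -0.7  4.6] op 0.287 j6 -29
```

```bash
python3 - Z <<'E'
from look import *
env.gripper_to(1.0); env.dwell(.2); ln(.6465,.1785,.26,rate=.15)
go(.40,.15,.35,60); env.dwell(.3); rep()
fs={}
for n in("scene","top"):
    f=env.grab_frame(n); cv2.imwrite(f"pics/z{n}.png",f["image"])
    for t in("prism1","retainer","pusher","offcut","beaker","porcelain_dish","caliper","brush","amber_bottle","wash_bottle"):
        print(n,t,[(np.round(a["xyz"],3).tolist(),round(a["score"],2)) for a in env.search_frame(f,t)][:3])
    if n=="scene": crop(f,350,205,440,285,7,"zc.png")
E
```

```text
t122.2 [0.4005 0.1502 0.3493] [-90.    0.1  60. ] F [0.3 0.3 0.6] op 1.005 j6 -73
scene prism1 [([0.461, 0.188, 0.05], 0.87), ([0.49, -0.32, 0.07], 0.55)]
scene retainer [([0.505, -0.337, 0.077], 0.85)]
scene pusher [([0.65, 0.172, 0.083], 0.47), ([0.686, 0.419, 0.092], 0.25)]
scene offcut [([0.775, -0.26, 0.023], 0.91)]
scene beaker [([0.642, 0.271, 0.06], 0.57), ([0.776, -0.264, 0.023], 0.23)]
scene porcelain_dish [([0.776, 0.183, 0.016], 0.59)]
scene caliper [([0.335, 0.285, 0.002], 0.6)]
scene brush [([0.415, -0.482, 0.015], 0.96), ([0.687, 0.42, 0.094], 0.7)]
scene amber_bottle [([0.684, 0.419, 0.093], 0.84)]
scene wash_bottle [([0.581, 0.484, 0.105], 0.96)]
top prism1 [([0.543, -0.315, 0.063], 0.76), ([0.482, -0.315, 0.058], 0.44), ([0.406, -0.471, 0.019], 0.29)]
top retainer [([0.479, -0.327, 0.076], 0.78)]
top pusher [([0.543, -0.313, 0.062], 0.54), ([0.639, 0.178, 0.108], 0.42)]
top offcut [([0.766, -0.259, 0.027], 0.87)]
top beaker [([0.65, 0.286, 0.043], 0.74)]
top porcelain_dish [([0.785, 0.176, 0.018], 0.84)]
top caliper [([0.278, 0.349, 0.005], 0.63)]
top brush [([0.405, -0.474, 0.017], 0.77)]
top amber_bottle [([0.657, 0.422, 0.099], 0.94)]
top wash_bottle [([0.446, -0.316, 0.031], 0.62), ([0.561, 0.494, 0.11], 0.57)]
```

View pics/zscene.png

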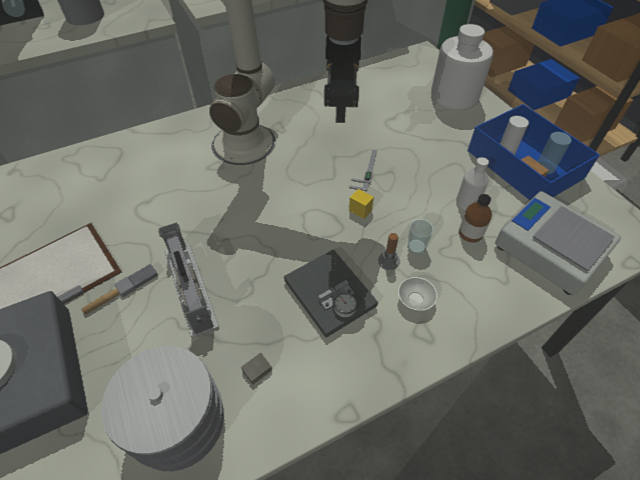

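View pics/zc.png

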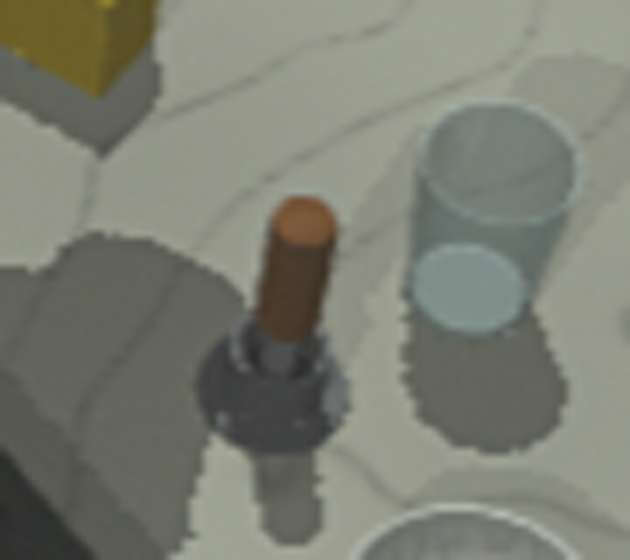

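View pics/ztop.png

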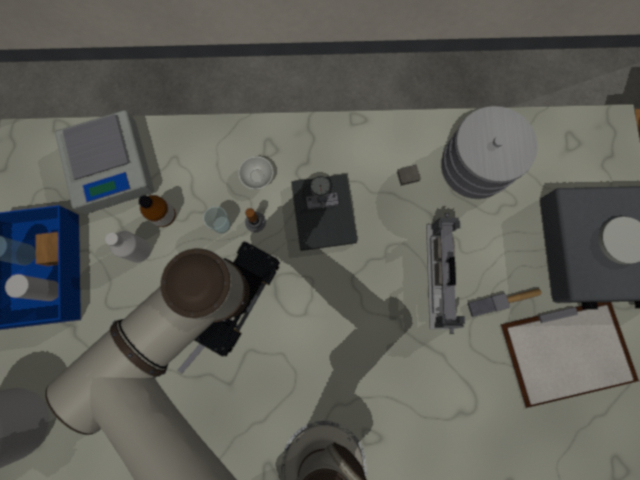

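The pusher stands upright in its cup at (390,250) in the scene view. The retainer is down at (188,282) and the bystanders are where they were. The top view's shifted caliper point comes from the arm hiding part of it. Handing in.

```bash
python3 - <<'E'
from workcell import env
print(env.close_job())
E
```

```text
the job is handed in; nothing more can be done
None
```

The job is handed in after about 122 s of the 210 s allowed. My last checks found nothing out of place, but no verdict is reported.

- **Prisms:** Only two full-height grey prisms were there. I read each on its broad side and then its narrow side. Each time the bar stopped the prism and the dial needle moved to the same mark. They stand in the far (rack x +67 mm) and middle pockets and went down to the pocket floor.
- **Retainer:** It lay on both catches, with the stop height as expected, and I let go of it before pressing.
- **Pressing:** The first press on the near end stopped about 2 mm short, so after pressing the far end I pressed the near end again. Both ends then stopped at the same height, strip top about 78 mm. An overlay of the home position matched both camera pictures.
- **Near limits:**
  - The near-end re-press tripped its 32 N stop briefly, then settled at about 5 N.
  - During the first broad reading my extra pushing tilted the tool up to 1.4°, inside the 0.06 rad limit.
- **Pusher and bystanders:** The pusher stands upright in its cup and everything is released. All bystanders are within a few millimetres of where they started. The top camera put the caliper a few centimetres off because the arm hid part of it; the scene camera showed it unmoved.

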